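# Feed a printed cup through the flap of a parts chute

### The job

Push the six-sided printed cup along the bench and in through the hanging flap of the metal parts chute until it lies wholly inside, then draw the fingers back out so that the flap swings fully shut behind it. Only push the cup: it stays flat on the bench and is never picked up or tipped. Leave the two rolls of tape and the round tin where they are.

Things in the scene. Friction and masses are not known exactly. Their poses are not given: they have to be found in the camera images.
- chute: Aluminium parts chute fixed to the bench: a box without a floor, open only at the mouth, where the flap hangs. Origin on the bench at the middle of the mouth; x points level into the chute (feed direction), z up. Inside 104 mm wide; back wall at x = 135 mm. Walls 5 mm thick, from x = 0, 90 mm high; clear roof, top at 90 mm, from x = 12 mm back. Nothing of it is higher.
- flap (a joint): Flap of the chute: plate 96 mm wide, 3 mm thick, 45 g, hanging from the rod to 27 mm above the bench. Rad: 0 = shut (straight down), grows as its lower edge swings into the chute, stop at 1.35. Swings inward only, yields to well under 1 N, rests on whatever is under it and falls shut within a second once cup and fingers are clear of it.
- mouth (a point): Point on the bench under the hinge rod (6 mm thick, its centre 84 mm up, x = 5 mm in the chute frame). Fingers leaning 35 to 45 degrees, tips leading into the chute, pass under the rod and reach about 40 mm behind it; the cup's rear must get 30 mm past the rod for the flap to fall behind it. In front, a low guide plate (18 mm high) on each side flares from 60 mm off the middle at the mouth to 80 mm off it, 55 mm before the mouth.
- ring_center (a point): The six-sided (hexagonal) printed plastic cup, brown, open at the top with a 5 mm floor: 78 mm across the corners, 68 mm across the flats, 32 mm high, walls about 5 mm, about 45 g (it varies). It stands loose and upright on the bench in front of the mouth, turned anyhow. This point is its centre, 16 mm above its underside.
- black_tape: Roll of black tape lying flat, 65 mm across, 18 mm high, loose; origin at the middle of its underside. A bystander.
- masking_roll: Wide round roll of masking tape lying flat, 93 mm across, 24 mm high, loose; origin at the middle of its underside. A bystander.
- tin: Closed round tin, 55 mm across, 24 mm high, loose; origin at the middle of its underside. A bystander. (Of the room: the window sill reaches to world x = 0.555 between 160 and 190 mm up; a taut supply cable crosses the bench near world y = -0.31, 50 to 80 mm up at x = 0.42 to 0.53.)

How it is judged:
By the outcome, as a careful person would: the job done as asked, in the order asked, and still so for the second after the job is handed in, with the robot touching nothing.
It also fails if it takes over 50 s, if anything falls off the work surface, if the arm or the gripper's body presses on something with over 40 N, if the wrist force passes 120 N, or if a joint passes its speed limit or range.

### The arm

A 6-joint arm with a two-finger parallel gripper is mounted at the origin on the work surface; the furniture and walls round the work are solid. World frame = base frame: x ahead of the robot, y to its left, z up, the work surface at z = 0. Lengths are in mm, angles in rad, forces in N, time in s.
With the tool pointing down it reaches from about 300 to 775 mm from the base axis. Payload 14.6 kg.
Tool frame: the origin (TCP) lies at the very end of the fingers, on their centre line; the grasp point (between the pads) lies 19 mm behind it (grip_point_offset is the distance from the TCP to the grasp point, in mm); z points along the fingers, y is the line along which they close (so a half turn about z gives the same grasp; the last joint's range is limited). The gripper opens to 94 mm and grips with 3 to 60 N. Pads are 16 mm wide; open, the fingers measure 119 mm over their backs; the gripper's body (75 mm by 177 mm) begins 78 mm behind the grasp point.
Start: joints at [1.282, 0.3, 1.521, -0, 1.321, -0.067], TCP at [120.99, 536.517, 205.446] pointing down, gripper open.
Joint ranges: [-3.03, 3.03], [-0.79, 2.21], [0.23, 2.52], [-1.04, 4.18], [0, 3.07], [-2.55, 2.55]. Speed limits (rad/s): [2.22, 2.22, 2.57, 3.14, 3.14, 3.14].

### API

Orientations are given as [roll, pitch, yaw] about the fixed x, y, z axes, in that order (R = Rz(yaw) Ry(pitch) Rx(roll)).
In Python, from cell import read_state, camera, camera_info, sign_off, grip_point_offset gives the robot as it stands.
- The arm moves only by the shell command python3 -m handwheel 'ROWS' [FORCE]. ROWS is text: rows parted by semicolons, each of 5 numbers parted by spaces: the shift along the world's x, y, z in units of 40 mm (1.0 is 40 mm), then the turn about the world's z in units of 5 degrees (1.0 is 5 degrees), then the closure, from 0 (fully open) to 1 (shut). In form: dx dy dz yaw gripper; .... A call has 1 to 12 rows; each row shifts and turns the commanded pose from where the row before left it; what a row does not reach is not made up. A row lasts 1/12 s, in which the tool goes at most 41.7 mm and 7.16 degrees, less where a joint would pass 70% of its speed; a pose out of reach is approached as far as the arm can. A call is refused whole if a number of a shift passes 1 or a number of a turn 1, either way. A call with a gripper value outside its range is refused whole. The fingers move at their own pace and stop on an object; FORCE is the grip in N (left out, the last holds). Time passes only in rows, so rows that do not move let the fingers close. It gives the time, the measured TCP pose, the force, the opening and the grip force at its end, in the units of the state.
- read_state(): the state, without advancing time (a new reading comes with each control period).
- camera(name): name is "scene" or "top" or "wrist"; returns (picture, depth): 400x640x3 uint8, red, green, blue; 400x640 float32, mm along the optical axis (not along the pixel's ray), 0 where there is no reading.
- camera_info(name): a dict with "intrinsics" (3x3 intrinsics, pixels), "k1" (the pictures are not rectified: a ray, as slopes to the right and down, at radius r is drawn at 1 + k1 r^2 times it, then the intrinsics apply), "world_from_camera" (4x4, takes a point from camera to world coordinates). Camera axes: x right, y down, z forward; pixel columns grow to the right and rows downward; lengths in mm; the calibration is good to about 2 mm. A picture is of the moment at which its call begins: read the wrist's pose just before it. camera_info takes no time and is no camera call; for the wrist camera it gives the pose at the moment of the call.
- sign_off(): hands the job in; it is judged then, once.
The state is a dict: "clock": time; "joints": joint angles; "qd": joint speeds; "effort": joint torques, N m; "eef_pos": TCP position; "eef_rot": TCP orientation; "wrist_force": force on the tool from outside, world axes, zero at the start; "moment": the same for the moment, N m; "finger_gap": finger opening in mm; "finger_force": force on a finger pad.
Only numpy, scipy, OpenCV 4.12 (cv2) and the standard library are available. Lean on these libraries where they do the work, as an engineer would, in place of code of your own. Each camera call takes 0.05 s, during which the arm holds its last target. There are 200 camera calls.

## Working session

There is one attempt and no reset: what is moved stays moved. The work goes in short steps, Python scripts to look and compute and a shell command to move; the robot and the scene stay as the last step left them, time stands still between calls to the robot, and variables do not carry over. Pictures are saved under pics/ and viewed, at most 10 in all, crops included, and the job is handed in when it is done.

```bash
mkdir -p pics; cat > h.py <<'E'
import numpy as np,cv2,json
from cell import *
def snap(n,f):
    info=camera_info(n); p,d=camera(n); cv2.imwrite('pics/'+f+'.png',p[:,:,::-1]); np.savez('pics/'+f+'.npz',d=d,K=info['intrinsics'],k1=info['k1'],T=info['world_from_camera'])
def px(f,u,v,z=None):
    a=np.load('pics/'+f+'.npz');K=a['K'];k=float(a['k1']);T=a['T']
    xy=cv2.undistortPoints(np.array([[[u,v]]],float),K,np.array([k,0,0,0.])).ravel()
    r=np.array([*xy,1.])
    if z is None: return T[:3,:3]@(r*a['d'][int(v),int(u)])+T[:3,3]
    w=T[:3,:3]@r; return T[:3,3]+w*(z-T[2,3])/w[2]
E
python3 - <<'E'
from h import *
snap('top','top0');snap('scene','scene0')
s=read_state();print(s['eef_rot'],s['clock'])
for n in('top','scene'):print(camera_info(n)['world_from_camera'])
E
```

```text
[-3.14058087e+00 -9.08282332e-05  2.91979068e+00] 0.1
[[ 2.66470489e-02 -9.94599114e-01  1.00312199e-01  2.57358453e+02]
 [-9.99612903e-01 -2.73146350e-02 -5.28727174e-03  3.66731808e+01]
 [ 7.99870690e-03 -1.00132479e-01 -9.94941962e-01  1.24716350e+03]
 [ 0.00000000e+00  0.00000000e+00  0.00000000e+00  1.00000000e+00]]
[[ 8.73852424e-01 -3.09670987e-01  3.74814381e-01 -1.05241688e+01]
 [-4.86060538e-01 -5.38559532e-01  6.88257789e-01 -6.63955007e+02]
 [-1.12736115e-02 -7.83618217e-01 -6.21140399e-01  7.24714033e+02]
 [ 0.00000000e+00  0.00000000e+00  0.00000000e+00  1.00000000e+00]]
```

View pics/top0.png

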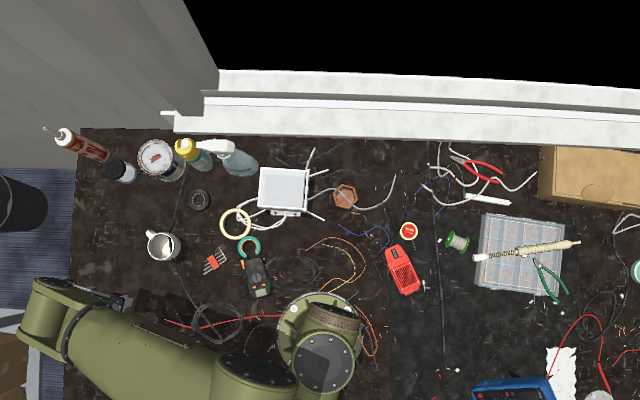

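View pics/scene0.png

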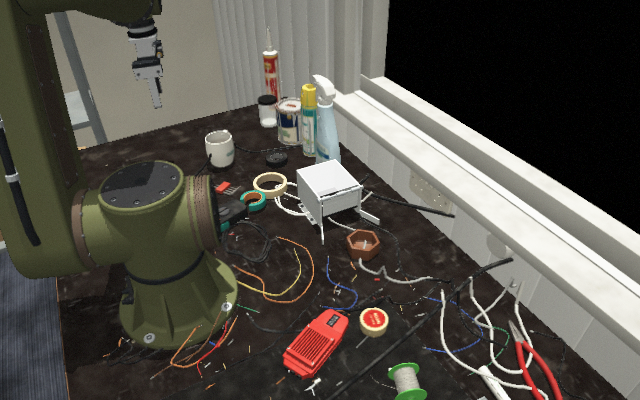

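The top view shows the chute at about (283,188) with its mouth to the right, and the cup at (345,196). The masking roll is at (235,223) and the tin at (408,231). I'll enlarge both views.

```bash
python3 - <<'E'
from h import *
a=cv2.imread('pics/top0.png');b=cv2.imread('pics/scene0.png')
A=cv2.resize(a[150:250,230:390],None,fx=5,fy=5,interpolation=2);B=cv2.resize(b[150:270,280:440],None,fx=5,fy=5,interpolation=2)
cv2.imwrite('pics/c1.png',A);cv2.imwrite('pics/c2.png',B[:600])
for n,u,v in[('chute c',283,188),('cup',345,196),('tin',408,231),('mask',235,223),('black',200,200),('wall left',120,100),('table left',75,200)]:
    print(n,px('top0',u,v).round(), px('top0',u,v,20).round())
E
```

```text
chute c [422. 116.  92.] [432. 121.  20.]
cup [415. -67.   7.] [413. -65.  20.]
tin [ 313. -255.   28.] [ 313. -257.   20.]
mask [324. 264.   2.] [323. 261.  20.]
black [391. 376.  -1.] [389. 370.  20.]
wall left [616. 531. 249.] [698. 645.  20.]
table left [381. 773.   1.] [379. 762.  20.]
```

View pics/c1.png

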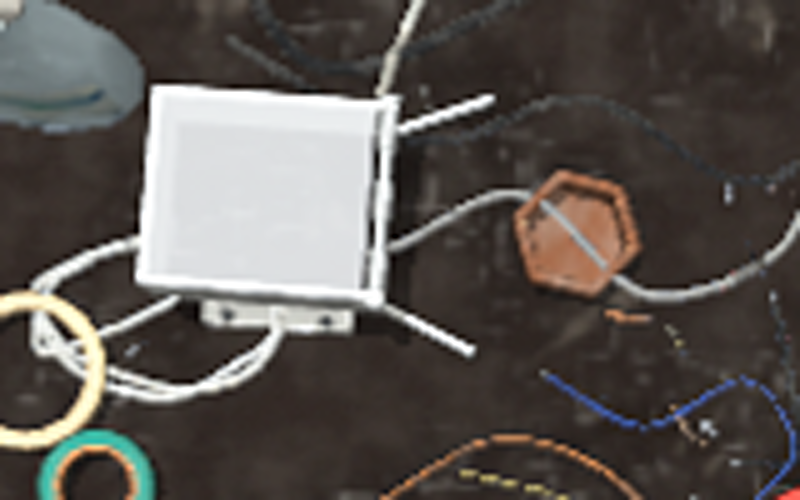

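View pics/c2.png

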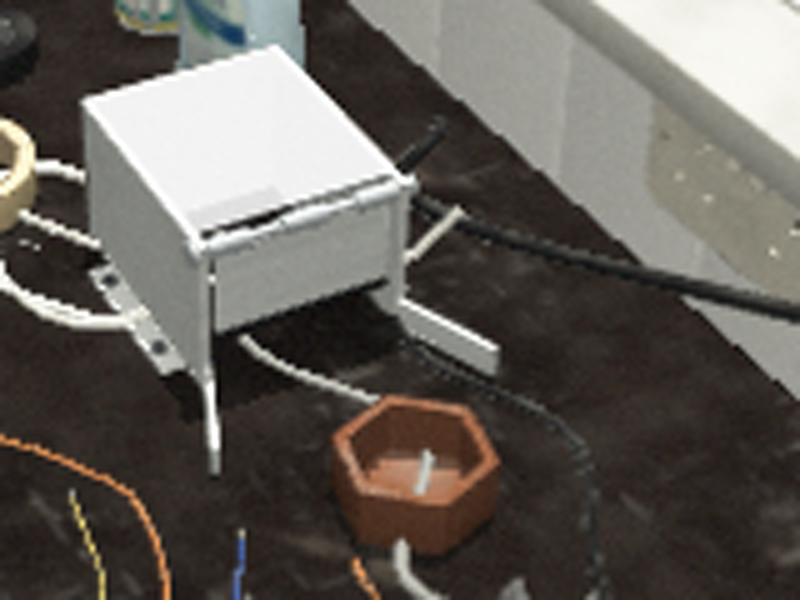

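The crops put the mouth corners of the chute top at (308.6,169.6) and (305.2,210.4), and the back corners at (261,167.6) and (258,207). The cup is centred at (345.4,196.6).

```bash
python3 - <<'E'
from h import *
c=lambda u,v,z:px('top0',230+u/5,150+v/5,z)
P=[c(393,98,90),c(376,302,90),c(155,88,90),c(140,285,90)]
for p in P:print(p.round(1))
m=(P[0]+P[1])/2;b=(P[2]+P[3])/2;d=(b-m)[:2];print('mouth',m.round(1),'len',np.linalg.norm(d),'yaw',np.degrees(np.arctan2(d[1],d[0])), 'yaw2',np.degrees(np.arctan2((P[0]-P[1])[1],(P[0]-P[1])[0]))+90)
H=[c(*q,32) for q in[(567,170),(628,185),(641,238),(597,297),(530,285),(514,222)]]
hc=np.mean(H,0);print('cup',hc.round(1))
for p in H:print((p-hc).round(1),np.degrees(np.arctan2(*(p-hc)[1::-1])))
d/=np.linalg.norm(d);e=(hc-m)[:2];print('cup in chute',e@d,d[0]*e[1]-d[1]*e[0])
print(c(95,370,24),px('top0',235,223,24))
E
```

```text
[477.   45.4  90. ]
[360.2  51.7  90. ]
[479.1 181.2  90. ]
[366.2 185.1  90. ]
mouth [418.6  48.6  90. ] len 134.63747304254926 yaw 88.28281294302515 yaw2 86.89498963582145
cup [410.  -67.2  32. ]
[37.5  8.2  0. ] 12.315977310739884
[ 29.5 -28.4   0. ] -43.95370925948824
[ -2.1 -36.7   0. ] -93.34272604703231
[-38.1 -11.1   0. ] -163.7997624231817
[-32.   28.8   0. ] 138.01267501354172
[ 5.3 39.1  0. ] 82.24865569151979
cup in chute -116.02138735589233 5.151308829287897
[320.93678702 218.38207035  24.        ] [322.72283984 260.26525355  24.        ]
```

```bash
cat > st.py <<'E'
from cell import read_state as r
from scipy.spatial.transform import Rotation as R
import numpy as np
s=r();M=R.from_euler('xyz',s['eef_rot']).as_matrix();z=M[:,2]
print(s['clock'],'q',np.round(s['joints'],3),'p',np.round(s['eef_pos'],1),'toolx',M[:,0].round(2),'y',M[:,1].round(2),'z',z.round(3),'lean',np.degrees(np.arccos(-z[2])).round(1),'F',np.round(s['wrist_force'],1))
E
python3 -m handwheel '-0.2 0.3 0 -1 0.5;-0.2 0.3 0 -1 1;-0.2 0.3 0 -1 1;-0.2 0.3 0 -1 1;-0.2 0.3 0 -1 1;-0.2 0.3 0 -1 1;-0.2 0.3 0 -1 1;-0.2 0.3 0 -1 1;-0.2 0.3 0 -1 1;-0.2 0.3 0 -1 1;-0.2 0.3 0 -1 1;-0.2 0.3 0 -1 1' 10; python3 -m handwheel '0 0.5 0 -1 1;0 0.5 0 -1 1;0 0.5 0 -1 1;0 0.5 0 -0.9 1'; python3 st.py
```

```text
clock: 1.27
eef_pos: [24.5, 680.9, 264.9]
eef_rot: [-3.141, 0.001, 1.868]
wrist_force: [-0.1, 0.2, -0.2]
finger_gap: 17.4
finger_force: 0.0
clock: 1.6
eef_pos: [24.9, 761.1, 265.0]
eef_rot: [-3.142, 0.001, 1.528]
wrist_force: [-0.3, -0.8, -0.5]
finger_gap: 0.3
finger_force: 0.0
1.6 q [1.49  0.828 0.591 0.    1.724 1.533] p [ 24.9 761.1 265. ] toolx [ 0.04  1.   -0.  ] y [ 1.   -0.04 -0.  ] z [-0.    -0.001 -1.   ] lean 0.0 F [-0.3 -0.8 -0.5]
```

Now I'll see what happens when the pose goes past the reach: does a lean appear, and does it stay?

```bash
python3 -m handwheel '0 1 0 0 1;0 1 0 0 1;0 1 0 0 1;0 1 0 0 1'; python3 st.py; python3 -m handwheel '0 -0.5 0 0 1;0 -0.5 0 0 1;0 -0.5 0 0 1';python3 st.py
```

```text
clock: 1.93
eef_pos: [23.3, 823.6, 234.1]
eef_rot: [-3.141, -0.035, 1.532]
wrist_force: [0.3, 0.2, -1.7]
finger_gap: 0.2
finger_force: 0.0
1.9333 q [1.497 1.065 0.24  0.002 1.802 1.537] p [ 23.3 823.6 234.1] toolx [0.04 1.   0.03] y [ 1.   -0.04 -0.  ] z [ 0.     0.035 -0.999] lean 2.0 F [ 0.3  0.2 -1.7]
clock: 2.18
eef_pos: [23.4, 770.5, 240.1]
eef_rot: [-3.141, -0.045, 1.532]
wrist_force: [-0.8, 0.8, 1.0]
finger_gap: 0.2
finger_force: 0.0
2.1833 q [1.492 0.815 0.669 0.002 1.613 1.531] p [ 23.4 770.5 240.1] toolx [0.04 1.   0.04] y [ 1.   -0.04 -0.  ] z [ 0.001  0.045 -0.999] lean 2.6 F [-0.8  0.8  1. ]
```

The lean persists: a row starts from the pose actually reached. Saturating the reach therefore builds lean in the right direction, so I'll repeat it.

```bash
python3 -m handwheel '0 1 0.3 0 1;0 1 0.3 0 1;0 1 0.3 0 1;0 1 0.3 0 1;0 1 0.3 0 1;0 1 0.3 0 1;0 1 0.3 0 1;0 1 0.3 0 1;0 1 0.3 0 1;0 1 0.3 0 1;0 1 0.3 0 1;0 1 0.3 0 1'; python3 st.py
```

```text
clock: 3.18
eef_pos: [16.4, 889.0, 253.7]
eef_rot: [-3.137, -0.29, 1.532]
wrist_force: [-0.4, 0.0, -0.3]
finger_gap: 0.7
finger_force: 0.0
3.1833 q [1.508 1.057 0.236 0.011 1.559 1.548] p [ 16.4 889.  253.7] toolx [0.04 0.96 0.29] y [ 1.   -0.04 -0.  ] z [ 0.007  0.286 -0.958] lean 16.6 F [-0.4  0.  -0.3]
```

```bash
python3 -m handwheel '0 1 0.3 0 1;0 1 0.3 0 1;0 1 0.3 0 1;0 1 0.3 0 1;0 1 0.3 0 1;0 1 0.3 0 1;0 1 0.3 0 1;0 1 0.3 0 1;0 1 0.3 0 1;0 1 0.3 0 1;0 1 0.3 0 1;0 1 0.3 0 1'; python3 st.py
```

```text
clock: 4.18
eef_pos: [11.1, 969.8, 261.6]
eef_rot: [-3.129, -0.584, 1.529]
wrist_force: [-0.7, -0.1, -0.1]
finger_gap: 0.2
finger_force: 0.0
4.1833 q [1.516 1.089 0.236 0.021 1.233 1.553] p [ 11.1 969.8 261.6] toolx [0.03 0.83 0.55] y [ 1.   -0.03 -0.01] z [ 0.01   0.551 -0.834] lean 33.5 F [-0.7 -0.1 -0.1]
```

```bash
python3 -m handwheel '0 1 0.3 0 1;0 1 0.3 0 1;0 1 0.3 0 1;0 1 0.3 0 1;0 1 0.3 0 1;0 1 0.3 0 1'; python3 st.py; python3 -m handwheel '0.2 -0.5 0 0 1;0.2 -0.8 0 0 1;0.2 -1 0.1 0 1;0.2 -1 0.1 0 1;0.2 -1 0.1 0 1;0.2 -1 0.1 0 1;0.2 -1 0.1 0 1;0.2 -1 0.1 0 1;0.2 -1 0.1 0 1;0.2 -1 0.1 0 1;0.2 -1 0.1 0 1;0.2 -1 0.1 0 1'; python3 st.py
```

```text
clock: 4.68
eef_pos: [9.3, 1004.8, 270.2]
eef_rot: [-3.123, -0.725, 1.526]
wrist_force: [0.2, 0.5, -0.0]
finger_gap: 0.8
finger_force: 0.0
4.6833 q [1.519 1.106 0.236 0.027 1.074 1.552] p [   9.3 1004.8  270.2] toolx [0.03 0.75 0.66] y [ 1.   -0.03 -0.01] z [ 0.011  0.664 -0.748] lean 41.6 F [ 0.2  0.5 -0. ]
clock: 5.68
eef_pos: [95.1, 599.9, 309.9]
eef_rot: [-3.123, -0.725, 1.527]
wrist_force: [1.0, 0.8, 1.8]
finger_gap: 0.6
finger_force: 0.0
5.6833 q [ 1.269e+00 -1.000e-03  1.781e+00  3.030e-01  6.790e-01  1.136e+00] p [ 95.1 599.9 309.9] toolx [0.03 0.75 0.66] y [ 1.   -0.03 -0.01] z [ 0.01   0.663 -0.748] lean 41.6 F [1.  0.8 1.8]
```

```bash
python3 -m handwheel '0.75 -0.65 0 0 1;0.75 -0.65 0 0 1;0.75 -0.65 0 0 1;0.75 -0.65 0 0 1;0.75 -0.65 0 0 1;0.75 -0.65 0 0 1;0.75 -0.65 0 0 1;0.75 -0.65 0 0 1;0.75 -0.65 0 0 1;0.75 -0.65 0 0 1;0.4 -0.8 0 0 1;0 -0.9 0 0 1'; python3 st.py; python3 -m handwheel '0 -1 0 0 1;0 -1 0 0 1;0 -1 0 0 1;0 -1 0 0 1;0 -1 0 0 1;0 -1 0 0 1'; python3 st.py
```

```text
clock: 6.68
eef_pos: [413.0, 272.4, 309.6]
eef_rot: [-3.121, -0.726, 1.525]
wrist_force: [0.4, -1.2, -0.9]
finger_gap: 0.2
finger_force: 0.0
6.6833 q [ 0.135 -0.024  1.804  0.745  1.315 -0.007] p [413.  272.4 309.6] toolx [0.03 0.75 0.66] y [ 1.   -0.03 -0.02] z [ 0.01   0.664 -0.748] lean 41.6 F [ 0.4 -1.2 -0.9]
clock: 7.18
eef_pos: [410.6, 32.1, 310.3]
eef_rot: [-3.123, -0.726, 1.527]
wrist_force: [2.3, 0.7, -0.1]
finger_gap: 0.8
finger_force: 0.0
7.1833 q [-0.432  0.007  1.773  0.657  1.679 -0.43 ] p [410.6  32.1 310.3] toolx [0.03 0.75 0.66] y [ 1.   -0.03 -0.01] z [ 0.01   0.664 -0.748] lean 41.6 F [ 2.3  0.7 -0.1]
```

```bash
python3 -m handwheel '0 -1 0 0 0.73;0 -1 0 0 0.73;0 -1 0 0 0.73;0 -1 0 0 0.73;0 -0.4 -0.8 0 0.73;0 0 -1 0 0.73;0 0 -1 0 0.73;0 0 -1 0 0.73;0 0 0 0 0.73'; python3 st.py; python3 -c "
from h import *
snap('wrist','w1');snap('scene','s1')
a=cv2.imread('pics/w1.png');b=cv2.imread('pics/s1.png')
cv2.imwrite('pics/ws1.png',np.vstack([cv2.resize(a,(480,300)),cv2.resize(b,(480,300))]))"
```

```text
clock: 7.93
eef_pos: [408.9, -140.4, 152.7]
eef_rot: [-3.111, -0.732, 1.519]
wrist_force: [-0.7, 0.0, -0.3]
finger_gap: 25.2
finger_force: 0.0
7.9333 q [-0.738  0.37   1.734  0.521  1.577 -0.842] p [ 408.9 -140.4  152.7] toolx [0.04 0.74 0.67] y [ 1.   -0.03 -0.02] z [ 0.004  0.668 -0.744] lean 41.9 F [-0.7  0.  -0.3]
```

View pics/ws1.png

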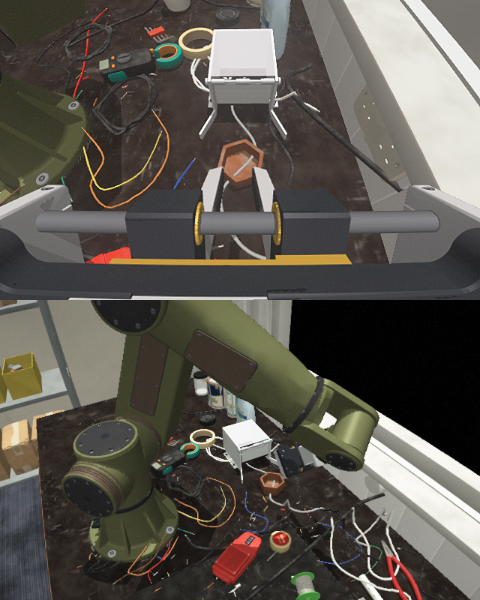

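The wrist view shows the cup straight ahead of the fingers and the chute behind it, with a clear path. The scene view shows the arm clear of the tin and the cable. Next I'll lower behind the cup.

```bash
python3 -m handwheel '0 -0.2 -0.8 0 0.73;0 0 -0.8 0 0.73;0 0 -0.8 0 0.73;0 0 -0.6 0 0.73;0 0 -0.3 0 0.73;0 0 0 0 0.73'; python3 st.py
```

```text
clock: 8.53
eef_pos: [411.6, -150.2, 26.6]
eef_rot: [-3.123, -0.726, 1.527]
wrist_force: [0.2, 0.8, -0.0]
finger_gap: 25.6
finger_force: 0.0
8.5333 q [-0.749  0.59   1.765  0.529  1.356 -0.981] p [ 411.6 -150.2   26.6] toolx [0.03 0.75 0.66] y [ 1.   -0.03 -0.01] z [ 0.01   0.664 -0.748] lean 41.6 F [ 0.2  0.8 -0. ]
```

```bash
python3 -m handwheel '0 0 -0.37 0 0.73;0 0 0 0 0.73;0.01 0.4 0 0 0.73;0.01 0.3 0 0 0.73;0.01 0.25 0 0 0.73;0.01 0.25 0 0 0.73;0.01 0.25 0 0 0.73;0.01 0.25 0 0 0.73;0.01 0.25 0 0 0.73;0.01 0.2 0 0 0.73;0 0.1 0 0 0.73;0 0 0 0 0.73'; python3 st.py; python3 -c "
from h import *
snap('top','t2');snap('wrist','w2')
a=cv2.imread('pics/t2.png');b=cv2.imread('pics/w2.png')
cv2.imwrite('pics/tw2.png',np.vstack([cv2.resize(a[150:230,240:400],None,fx=3.5,fy=3.5,interpolation=2),cv2.resize(b[40:280,160:480],(560,300))[:300]]))"
```

```text
clock: 9.53
eef_pos: [414.2, -59.2, 11.5]
eef_rot: [-3.122, -0.726, 1.528]
wrist_force: [-0.1, 0.0, 0.1]
finger_gap: 25.3
finger_force: 0.0
9.5333 q [-0.603  0.545  1.903  0.627  1.225 -0.948] p [414.2 -59.2  11.5] toolx [0.03 0.75 0.66] y [ 1.   -0.03 -0.01] z [ 0.009  0.664 -0.748] lean 41.6 F [-0.1  0.   0.1]
```

View pics/tw2.png

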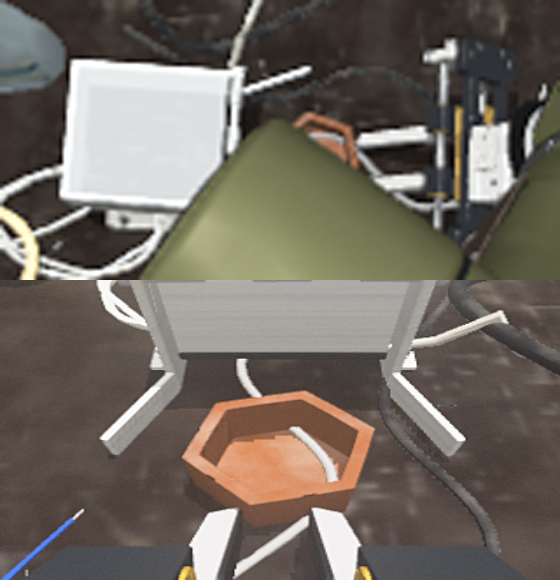

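The lower (wrist) half shows the cup centred between the guides at about (280,455), with its rear corner between the finger tips at about (258,522). I'll push on through the flap.

```bash
python3 -m handwheel '0.01 0.2 0 0 0.73;0.01 0.2 0 0 0.73;0 0.2 0 0 0.73;0.01 0.2 0 0 0.73;0.01 0.2 0 0 0.73;0 0.2 0 0 0.73;0.01 0.2 0 0 0.73;0.01 0.2 0 0 0.73;0.01 0.2 0 0 0.73;0.01 0.2 0 0 0.73;0 0 0 0 0.73'; python3 st.py; python3 -c "
from h import *
snap('wrist','w3');snap('top','t3')
a=cv2.imread('pics/t3.png');b=cv2.imread('pics/w3.png')
cv2.imwrite('pics/tw3.png',np.vstack([cv2.resize(a[150:230,240:400],None,fx=3.5,fy=3.5,interpolation=2),cv2.resize(b[40:280,160:480],(560,300))[:300]]))"
```

```text
clock: 10.55
eef_pos: [417.3, 21.3, 11.5]
eef_rot: [-3.122, -0.726, 1.528]
wrist_force: [-0.0, -1.2, 0.3]
finger_gap: 25.5
finger_force: 0.0
10.55 q [-0.447  0.498  1.989  0.728  1.133 -0.893] p [417.3  21.3  11.5] toolx [0.03 0.75 0.66] y [ 1.   -0.03 -0.01] z [ 0.009  0.664 -0.748] lean 41.6 F [-0.  -1.2  0.3]
```

View pics/tw3.png

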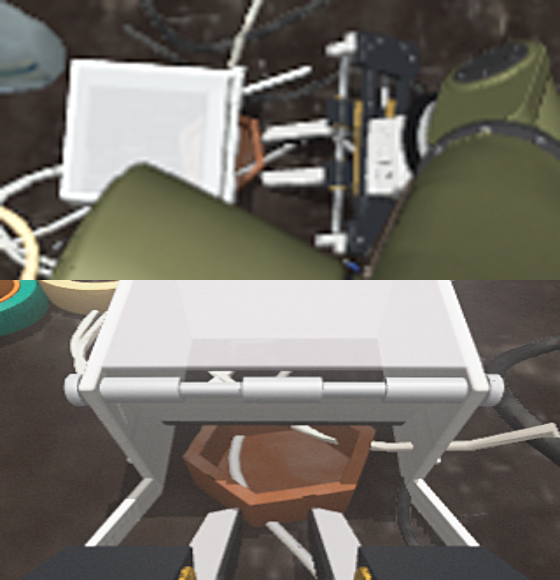

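The cup is centred and halfway through, with the flap lifted.

```bash
python3 -m handwheel '0.01 0.2 0 0 0.73;0.01 0.2 0 0 0.73;0 0.2 0 0 0.73;0.01 0.2 0 0 0.73;0.01 0.2 0 0 0.73;0 0.15 0 0 0.73;0.01 0.15 0 0 0.73;0 0 0 0 0.73'; python3 st.py;  python3 -m handwheel '0.01 0.15 0 0 0.73;0 0.1 0 0 0.73;0 0.1 0 0 0.73;0 0.07 0 0 0.73;0 0 0 0 0.73'; python3 st.py; python3 -c "
from h import *
snap('wrist','w4');snap('top','t4')
a=cv2.imread('pics/t4.png');b=cv2.imread('pics/w4.png')
cv2.imwrite('pics/tw4.png',np.vstack([cv2.resize(a[150:230,240:400],None,fx=3.5,fy=3.5,interpolation=2),cv2.resize(b[40:280,160:480],(560,300))[:300]]))"
```

```text
clock: 11.32
eef_pos: [419.4, 73.0, 11.5]
eef_rot: [-3.122, -0.726, 1.528]
wrist_force: [-0.3, -0.5, -0.7]
finger_gap: 25.3
finger_force: 0.1
11.3167 q [-0.336  0.478  2.026  0.798  1.075 -0.852] p [419.4  73.   11.5] toolx [0.03 0.75 0.66] y [ 1.   -0.03 -0.01] z [ 0.009  0.664 -0.748] lean 41.6 F [-0.3 -0.5 -0.7]
clock: 11.73
eef_pos: [419.8, 89.2, 11.5]
eef_rot: [-3.123, -0.726, 1.528]
wrist_force: [0.0, -1.4, 0.6]
finger_gap: 25.6
finger_force: 0.1
11.7333 q [-0.299  0.473  2.035  0.821  1.056 -0.838] p [419.8  89.2  11.5] toolx [0.03 0.75 0.66] y [ 1.   -0.03 -0.01] z [ 0.01   0.664 -0.748] lean 41.6 F [ 0.  -1.4  0.6]
```

View pics/tw4.png

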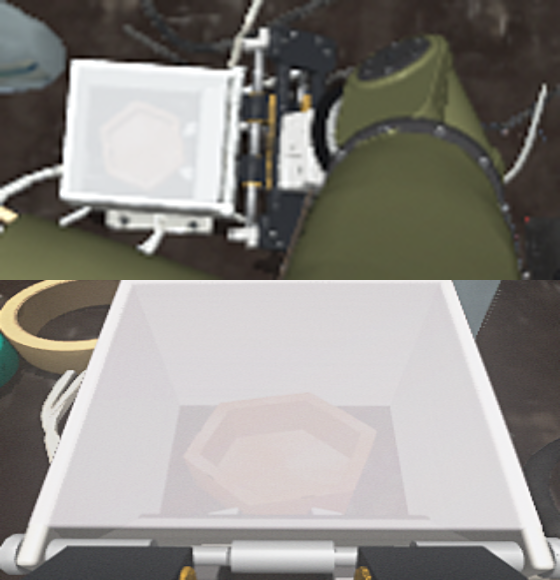

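The top half shows the cup fully inside under the clear roof, at about (143,143), with its rear about 44 mm behind the mouth. Now I'll draw the fingers back out.

```bash
python3 -m handwheel '0 -0.2 0 0 0.73;0 -0.3 0 0 0.73;-0.01 -0.3 0 0 0.73;-0.01 -0.3 0 0 0.73;-0.01 -0.3 0 0 0.73;-0.01 -0.4 0 0 0.73;-0.01 -0.5 0 0 0.73;0 -0.6 0 0 0.73;0 -0.6 0 0 0.73;0 -0.6 0 0 0.73;0 0 0 0 0.73'; python3 st.py; python3 -m handwheel '0 0 0.6 0 0.73;0 0 0.8 0 0.73;0 0 0.8 0 0.73;0 0 0 0 0.73;0 0 0 0 0.73;0 0 0 0 0.73;0 0 0 0 0.73;0 0 0 0 0.73;0 0 0 0 0.73'; python3 st.py; python3 -c "
from h import *
snap('wrist','w5');snap('top','t5');snap('scene','s5')
a=cv2.imread('pics/s5.png');b=cv2.imread('pics/w5.png');c=cv2.imread('pics/t5.png')
r=lambda i:cv2.resize(i,(400,280),interpolation=2)
cv2.imwrite('pics/tw5.png',np.vstack([np.hstack([r(a[130:270,260:460]),r(c[130:270,180:380])]),np.hstack([r(b[0:210,170:470]),r(b)])]))"
```

```text
clock: 12.75
eef_pos: [418.4, -79.2, 11.5]
eef_rot: [-3.124, -0.724, 1.525]
wrist_force: [-0.3, -0.1, -0.4]
finger_gap: 25.1
finger_force: 0.0
12.75 q [-0.632  0.563  1.868  0.609  1.246 -0.953] p [418.4 -79.2  11.5] toolx [0.03 0.75 0.66] y [ 1.   -0.03 -0.01] z [ 0.013  0.663 -0.749] lean 41.5 F [-0.3 -0.1 -0.4]
clock: 13.5
eef_pos: [417.7, -75.0, 98.8]
eef_rot: [-3.121, -0.726, 1.526]
wrist_force: [-0.3, 0.1, -0.4]
finger_gap: 25.5
finger_force: 0.0
13.5 q [-0.626  0.393  1.854  0.585  1.4   -0.843] p [417.7 -75.   98.8] toolx [0.03 0.75 0.66] y [ 1.   -0.03 -0.02] z [ 0.009  0.664 -0.747] lean 41.6 F [-0.3  0.1 -0.4]
```

View pics/tw5.png

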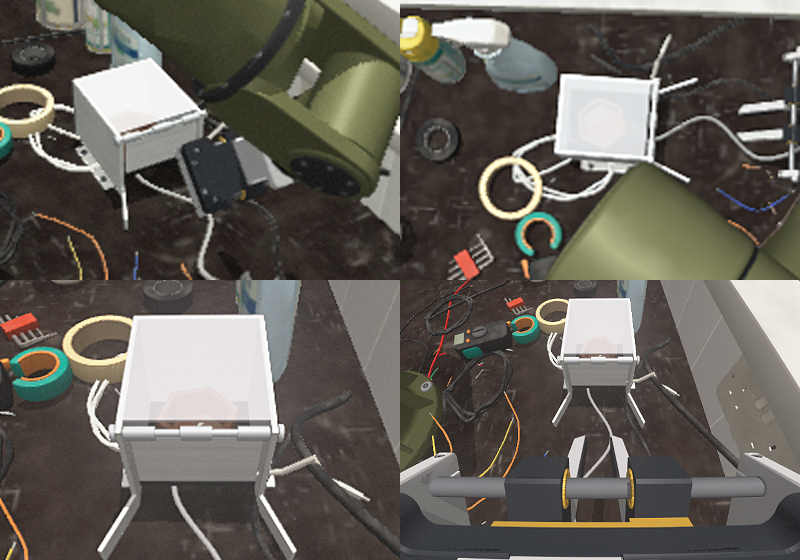

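The flap hangs straight down and shut, the cup is inside, and the rolls and tin haven't moved. The robot is clear, so I'll hand it in.

```bash
python3 -c "
from cell import sign_off
print(sign_off())"
```

```text
the job is handed in; nothing more can be done
None
```

The cup was pushed flat along the bench until it was wholly inside the chute. The flap hangs shut behind it, the rolls of tape and the tin were not touched, and the job was handed in at about 14 s.

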